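# Fit the tongued cover on the filling station and clamp it

### The arm

A 6-joint arm with a two-finger parallel gripper is mounted at the origin on the work surface. World frame = base frame: x ahead of the robot, y to its left, z up, the work surface at z = 0. Lengths are in m, angles in degrees, forces in N, time in s.
With the tool pointing down it reaches from about 0.3 to 0.85 m from the base axis. Payload 4.2 kg.
Tool frame: the origin (TCP) lies at the very end of the fingers, on their centre line; the grasp point (between the pads) lies 19 mm behind it; z points along the fingers, y is the line along which they close (so a half turn about z gives the same grasp; the last joint's range is limited). The gripper opens to 91 mm and grips with 3 to 60 N. Pads are 32 mm wide; open, the fingers measure 118 mm over their backs; the gripper's body (76 mm by 178 mm) begins 60 mm behind the grasp point.
Start: joints at [-70.417, 18.312, 89.639, -0, 72.044, -1.146], TCP at [0.204, -0.538, 0.193] pointing down, gripper open.
Joint ranges: [-177.97, 177.97], [-48.28, 115.42], [12.27, 149.76], [-77.06, 257.06], [2.81, 150.46], [-146.56, 146.56]. Speed limits (degrees/s): [147.25, 147.25, 180, 180, 180, 180].

### API

Orientations are given as a 3x3 rotation matrix whose columns are the frame's x, y, z axes.
In Python, from rig import env gives the robot as it stands. The module is installed in compiled form; this text tells all that it offers.
- The arm moves only by the tool step_arm, never from a script. Its argument "targets" is a list that holds one entry, the list of rows, each a list of 7 numbers: the opening in per cent of the stroke, from 0 (shut) to 100 (fully open), then the shift along the world's x, y, z in units of 30 mm (1.0 is 30 mm), then the turn, a rotation vector about the world's x, y, z in units of 5 degrees (1.0 is 5 degrees). In form: [[[fingers, x, y, z, rx, ry, rz], ...]]. A call has 1 to 8 rows; each row shifts and turns the commanded pose from where the row before left it; what a row does not reach is not made up. A row lasts 1/12 s, in which the tool goes at most 41.7 mm and 7.16 degrees, less where a joint would pass 70% of its speed; a pose out of reach is approached as far as the arm can. A call is refused whole if a number of a shift passes 1 or a number of a turn 1, either way. A call with a gripper value outside its range is refused whole. The fingers move at their own pace and stop on an object; the grip force is fixed at half the most. Time passes only in rows, so rows that do not move let the fingers close. It gives the time, the measured TCP pose, the force, the opening and the grip force at its end, in the units of the state.
- env.get_state(): the state, without advancing time (a new reading comes with each control period).
- env.capture(name): name is "scene" or "top" or "wrist"; returns (picture, depth): 420x560x3 uint8, red, green, blue; 420x560 float32, m along the optical axis (not along the pixel's ray), 0 where there is no reading.
- env.camera_params(name): a dict with "intrinsics" (3x3 intrinsics, pixels), "eye" and "orientation" of the camera in the world; the wrist camera has in their place "mount" (4x4, takes a point from camera to tool coordinates, whose origin is the TCP and whose axes are the flange's). Camera axes: x right, y down, z forward; pixel columns grow to the right and rows downward; lengths in m; the calibration is good to about 2 mm. A picture is of the moment at which its call begins: read the wrist's pose just before it. camera_params takes no time and is no camera call.
- env.sign_off(): hands the job in; it is judged then, once.
The state is a dict: "clock": time; "q": joint angles; "joint_velocities": joint speeds; "effort": joint torques, N m; "ee_pos": TCP position; "eef_rot": TCP orientation; "wrist_force": force on the tool from outside, world axes, zero at the start; "moment": the same for the moment, N m; "finger_gap": finger opening in m; "finger_force": force on a finger pad.
Only numpy, scipy, OpenCV 4.12 (cv2) and the standard library are available. Lean on these libraries where they do the work, as an engineer would, in place of code of your own. Each camera call takes 0.05 s, during which the arm holds its last target. There are 200 camera calls.

### The job

Swing the station's red-gripped clamp bar upright, take the green cover panel from its sloping stand, angle its yellow tongue under the lip of the groove and lower the panel (do not let it fall) until it lies flat and fully home. Then swing the clamp bar fully down over the panel and let go, leaving the jars, bowl, cup, bottle and spatula where they are.

Things in the scene. Friction and masses are not known exactly. Their poses are not given: they have to be found in the camera images.
- panel_grip (a point): Centre of the cover panel's white rib, its handle: rib 80 mm long (along y), 16 mm thick (along x), 32 mm tall, standing upright on the middle of the panel. This point is 30 mm above the panel's underside, 16 mm above its top face, 16 mm below the rib's top. x points away from the tongue, z out of the panel's top face.
- panel: Cover panel, green plastic, 150 x 120 x 14 mm along x, y, z, 0.3 kg; origin in the middle of its underside, axes as panel_grip. It starts loose on a sloping aluminium stand, tongue downhill towards the robot, tilted about 29 degrees (0.5 rad), its origin about 62 mm above the table, against a 5 mm high stop at the foot of the slope.
- tongue (a point): Middle of the tip of the panel's yellow tongue, which sticks 18 mm out of the -x edge: 116 mm wide, 7 mm thick, level with the panel's underside, so its top is 7 mm below the panel's top. This point is at x = -93 mm, y = 0, z = 3.5 mm from the panel's origin. Axes as panel_grip.
- station: Filling station: open steel box fixed to the table, 200 x 152 mm; origin on the table under the home point, x from its groove (on the robot's side) to its clear plastic splash guard. Side walls 128 mm apart inside, their tops level with the seated panel's top. The guard's inner face is at x = 78 mm and its top 115 mm above the table, so the panel goes in only when tilted, tongue first and down.
- home (a point): Where the middle of the panel's underside rests when it is home, 60 mm above the table, axes as the station. The panel_grip point then lies 30 mm straight above. The panel rests on two dark ledges along the side walls, level with this point, from x = -68 to 78 mm.
- groove (a point): Middle of the lower edge of the bright lip over the groove: 78 mm from home along -x and 9 mm above it; axes as the station. The lip is 5 mm thick and 34 mm deep; below it the station is open down to 6 mm above the table, so the tongue may dip there. The groove's back wall is 22 mm behind this point. The panel is turned down about this edge.
- bar (a joint): Orange clamp bar of the station, rad: 0 = down, lying across the station 3 mm above the top of a seated panel; grows as its free end swings up; 1.57 = upright; stop at 1.75. It stays where it is left (stiff hinge, about 1 N at the grip moves it). Down, it bars the panel's way; a panel that is not down keeps it from closing. It starts down or up to 0.3 rad.
- bar_grip (a point): Middle of the red sleeve at the bar's free end: 44 mm long (along the bar), 16 mm thick (along the hinge axis), 14 mm high; 178 mm from the hinge. When down it overhangs the station's -y wall in free air, 81 mm above the table. y points along the bar to the hinge, x is the hinge axis.
- bar_hinge (a point): Hinge of the clamp bar, at the station's +y side: +58, +82, +21 mm from home along the station's axes. The hinge axis is the station's x; the free end swings from the -y side up over the top towards +y. Upright, the bar stands clear of the panel's way.
- spread_jar: Bystander: amber glass jar of sandwich spread with a blue lid, 84 mm wide, 110 mm tall; origin under its middle.
- jam_jar: Bystander: clear glass jar with a red lid, 68 mm wide, 100 mm tall; origin under its middle.
- bowl: Bystander: steel bowl, 150 mm wide, 65 mm tall; origin under its middle.
- spatula: Bystander: spatula lying flat on the table, about 250 mm; origin in its middle.
- cup: Bystander: blue plastic cup, 76 mm wide, 90 mm tall; origin under its middle.
- squeeze: Bystander: yellow squeeze bottle, 56 mm wide, 160 mm tall; origin under its middle.
Mind the look-alikes: they are no part of the job. There is more than one size of the panel; the job needs the larger.

How it is judged (in metres and radians):
On the way, in this order (a step that is already met when the one before it is completed fails the run):
1. the clamp bar is swung up (over 1.2 rad) (value of joint bar above 1.2 rad), for 0.1 s.
2. the panel lies flat and home in the station, its tongue under the lip, with the bar still up (x of panel_grip in the frame of home between -0.008 and 0.008 m and y of panel_grip in the frame of home between -0.008 and 0.008 m and z of panel_grip in the frame of home between 0.026 and 0.0335 m and angle between the z axis of panel_grip and the z axis of home, either way round below 0.05 rad and value of joint bar above 0.8 rad), for 0.2 s.
At the end, for the whole second after the job is handed in: The panel lies home: its middle within 8 mm of home in x and y, 4 mm in height, flat within 0.05 rad, tongue under the lip, and the clamp bar is down over it (below 0.1 rad) and released (x of panel_grip in the frame of home between -0.008 and 0.008 m and y of panel_grip in the frame of home between -0.008 and 0.008 m and z of panel_grip in the frame of home between 0.026 and 0.0335 m and angle between the z axis of panel_grip and the z axis of home, either way round below 0.05 rad and value of joint bar below 0.1 rad); the robot touches nothing.
It fails at once if the panel is let fall into the station (it turns faster than 5 rad/s there) (angular speed of panel above 5 rad/s and distance between panel_grip and home below 0.09 m).
It fails at once if a bystander is moved more than 40 mm (distance of any of spread_jar, jam_jar, bowl, spatula, cup, squeeze from where it was at the start of the episode above 0.04 m).
It also fails if it takes over 72 s, if anything falls off the work surface, if the arm or the gripper's body presses on something with over 40 N, if the wrist force passes 120 N, or if a joint passes its speed limit or range.

## Working session

There is one attempt and no reset: what is moved stays moved. The work goes in short steps, Python scripts to look and compute and a tool call to move; the robot and the scene stay as the last step left them, time stands still between calls to the robot, and variables do not carry over. Pictures are saved under pics/ and viewed, at most 10 in all, crops included, and the job is handed in when it is done.

Besides the shell and the picture viewer there is one more tool, called after ">>>" as name([rows], argument=value, ...), one row to a line, values as JSON. step_arm: Moves the arm, as the interface text tells. Its arguments: {"type":"object","properties":{"targets":{"type":"array"}},"required":["targets"]}

```bash
mkdir -p pics
cat > h.py <<'E'
import numpy as np,cv2
from rig import env
def cap(n,f=None):
    s=env.get_state(); p,d=env.capture(n); c=env.camera_params(n)
    K=np.array(c['intrinsics'])
    if 'mount' in c:
        M=np.array(c['mount']); R0=np.array(s['eef_rot']); R=R0@M[:3,:3]; e=np.array(s['ee_pos'])+R0@M[:3,3]
    else: R=np.array(c['orientation']); e=np.array(c['eye'])
    v,u=np.mgrid[:420,:560]
    P=np.stack([(u-K[0,2])/K[0,0]*d,(v-K[1,2])/K[1,1]*d,d],-1)@R.T+e
    P[d==0]=np.nan
    if f: cv2.imwrite('pics/'+f,cv2.cvtColor(p,cv2.COLOR_RGB2BGR))
    return p,P,(K,R,e)
E
python3 - <<'E'
from h import *
for n in['scene','top']:
    p,P,c=cap(n,n+'1.png'); np.savez(n+'1.npz',p=p,P=P); print(n,c[2],c[1].round(2).tolist(),c[0][0,0])
a=[cv2.imread('pics/%s1.png'%n) for n in('scene','top')]
print(env.get_state())
E
```

```text
scene [1.32823443 0.63113137 0.86662381] [[-0.63, 0.47, -0.62], [0.78, 0.4, -0.48], [0.02, -0.79, -0.62]] 436.4679194530893
top [0.44671335 0.03538824 1.53446179] [[-0.01, -1.0, 0.07], [-1.0, 0.01, 0.0], [-0.0, -0.07, -1.0]] 503.77257416475004
{'clock': 0.1, 'q': array([-7.04177845e+01,  1.83455108e+01,  8.97016070e+01,  2.03042797e-05,
        7.20438952e+01, -1.14658993e+00]), 'joint_velocities': array([-0.07793393, -0.04206029, -0.13249511, -0.03427684,  0.05678787,
        0.0013651 ]), 'effort': array([ 3.88536791e-04, -4.13335419e+01, -2.32508719e+01,  7.28093041e-02,
        4.20504820e-02, -6.29132774e-05]), 'ee_pos': array([ 0.20334289, -0.53730215,  0.19201428]), 'eef_rot': array([[ 9.35266251e-01,  3.53944568e-01, -5.32074100e-04],
       [ 3.53944966e-01, -9.35265054e-01,  1.49671247e-03],
       [ 3.21229366e-05, -1.58814961e-03, -9.99998738e-01]]), 'wrist_force': array([-0.15689803,  0.21655768,  0.2544212 ]), 'moment': array([-0.01518623,  0.00634891, -0.00041352]), 'finger_force': 0.0, 'finger_gap': 0.09111843607551873}
```

View pics/scene1.png

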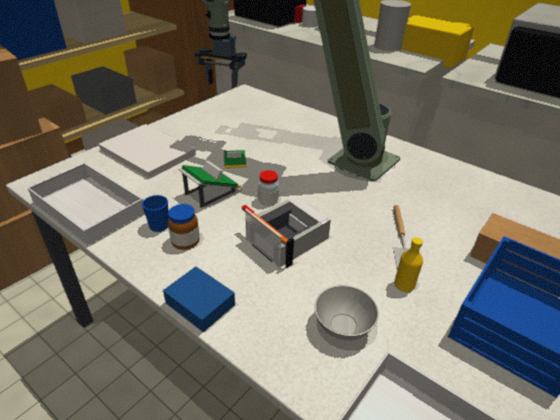

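View pics/top1.png

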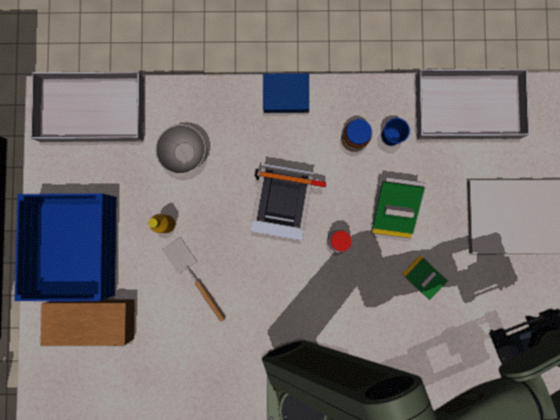

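Scene view: station at (287,230), with the bar's red grip at (250,210). Larger panel on its stand at (210,180), small look-alike panel at (235,158). Top view: large green panel (400,210) with the tongue at (392,234), small panel (425,278), station (283,205), bar from (258,174) to the red grip (318,183). The red jar lid at (340,240) could pass for the grip, and the orange spatula handle at (208,300) for the bar. I choose the panel at (400,210) and the grip at (318,183).

Run:
```python
from h import *
z=np.load('top1.npz');p,P=z['p'],z['P']
cv2.imwrite('pics/crop.png',cv2.cvtColor(cv2.resize(p[120:310,240:460],None,fx=3.5,fy=3.0,interpolation=cv2.INTER_CUBIC),cv2.COLOR_RGB2BGR))
hsv=cv2.cvtColor(p,cv2.COLOR_RGB2HSV)
def m(lo,hi,box):
    k=cv2.inRange(hsv,lo,hi)>0; b=np.zeros_like(k); b[box[1]:box[3],box[0]:box[2]]=1; return k&b
def rep(n,k):
    q=P[k];q=q[~np.isnan(q).any(1)]; r=cv2.minAreaRect(q[:,:2].astype(np.float32)*1000)
    print(n,k.sum(),q.mean(0).round(4),np.median(q,0).round(4),q.min(0).round(3),q.max(0).round(3),'rect',np.round(r[0],1),np.round(r[1],1),round(r[2],1)); return q
q=rep('green',m((45,100,40),(80,255,255),(365,165,435,245)))
c=q.mean(0);n=np.linalg.svd(q-c,full_matrices=False)[2];print('normal',n[2],'axes',n[:2])
rep('tongue',m((18,120,100),(32,255,255),(365,165,435,245)))
rep('rib',m((0,0,150),(180,60,255),(384,200,415,220)))
q=rep('bar',m((5,150,80),(17,255,255),(250,160,312,190)))
print(np.linalg.svd(q-q.mean(0),full_matrices=False)[2][0])
rep('red',m((0,150,80),(4,255,255),(300,170,330,195)))
q=P[222:240,252:303].reshape(-1,3);q=q[(q[:,2]>.06)&(q[:,2]<.085)]
r=cv2.minAreaRect(q[:,:2].astype(np.float32)*1000);print('lip',q.mean(0),r)
```

```text
green 1649 [ 0.5286 -0.2783  0.0755] [ 0.5374 -0.2779  0.0802] [ 0.455 -0.345  0.032] [ 0.597 -0.214  0.116] rect [ 525.  -280.7] [119.1 131.4] 81.7
normal [ 0.47478079 -0.0752226  -0.87688355] axes [[-0.86250879  0.15846319 -0.48059131]
 [ 0.17510509  0.98449529  0.01035513]]
tongue 180 [ 0.4525 -0.2687  0.0256] [ 0.4521 -0.2686  0.0259] [ 0.44  -0.326 -0.009] [ 0.464 -0.214  0.035] rect [ 452.5 -270. ] [113.8  13.4] 82.1
rib 91 [ 0.5086 -0.2781  0.1013] [ 0.5084 -0.277   0.1011] [ 0.5   -0.315  0.09 ] [ 0.517 -0.242  0.11 ] rect [ 508.4 -278.1] [74.1  9.5] 82.4
bar 252 [0.6142 0.0446 0.0797] [0.615  0.044  0.0865] [ 0.597 -0.028 -0.001] [0.631 0.119 0.095] rect [614.8  45. ] [150.1  12.9] 80.0
[-0.17188964 -0.98511022  0.00343639]
red 66 [ 0.5966 -0.0494  0.0919] [ 0.5967 -0.0506  0.0919] [ 0.588 -0.068  0.083] [ 0.605 -0.031  0.101] rect [596.4 -49.1] [38.6 15. ] 83.3
lip [0.46384859 0.06713268 0.07365527] ((461.38653564453125, 71.16136169433594), (145.53334045410156, 49.4188232421875), 89.4681396484375)
```

View pics/crop.png

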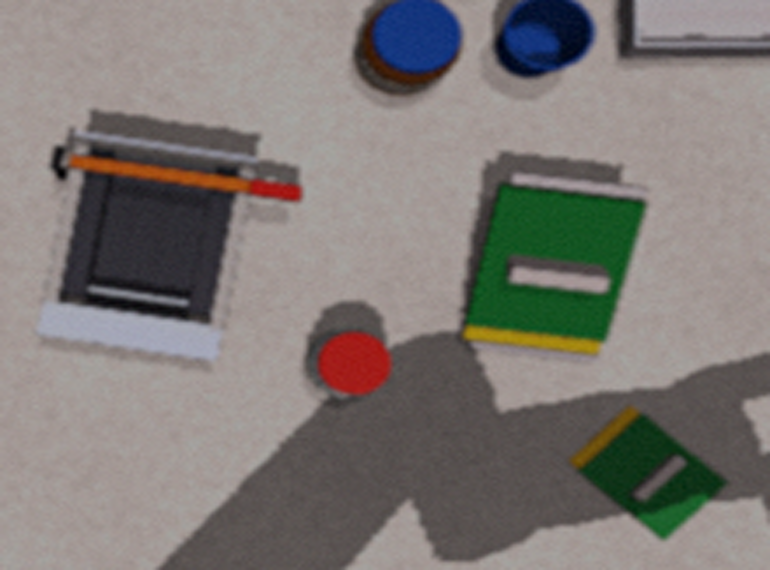

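The crop confirms the choice: large green panel with white rib and yellow tongue on the left stand, orange bar with red sleeve lying across the station. Moving to hover over the sleeve.

>>> step_arm([
  [[60,0.6,0.75,0.15,0,0,0.6],[60,0.65,0.8,0.15,0,0,0.6],[60,0.65,0.8,0.15,0,0,0.6],[60,0.65,0.8,0.15,0,0,0.6],[60,0.65,0.8,0.15,0,0,0.6],[60,0.65,0.8,0.15,0,0,0.6],[60,0.65,0.8,0.15,0,0,0.6],[60,0.65,0.8,0.15,0,0,0.6]],
])

```text
clock: 0.77
ee_pos: [0.3585, -0.3458, 0.2287]
eef_rot: [[0.709, 0.705, -0.0], [0.705, -0.709, 0.0], [0.0, -0.001, -1.0]]
wrist_force: [0.2, -1.1, -0.2]
finger_gap: 0.0547
finger_force: 0.0
```

>>> step_arm([
  [[60,0.65,0.8,0,0,0,0.6],[60,0.65,0.8,0,0,0,0.6],[60,0.65,0.8,0,0,0,0.6],[60,0.65,0.8,0,0,0,0.6],[60,0.65,0.8,0,0,0,0.6],[60,0.65,0.8,0,0,0,0.6],[60,0.65,0.8,0,0,0,0.6],[60,0.65,0.8,0,0,0,0.6]],
])

```text
clock: 1.43
ee_pos: [0.5145, -0.1538, 0.2284]
eef_rot: [[0.36, 0.933, -0.001], [0.933, -0.36, 0.0], [-0.0, -0.001, -1.0]]
wrist_force: [-0.4, -0.6, -0.3]
finger_gap: 0.0551
finger_force: 0.0
```

>>> step_arm([
  [[60,0.65,0.8,0,0,0,0.6],[60,0.65,0.8,0,0,0,0.6],[60,0.65,0.8,0,0,0,0.6],[60,0.7,0.75,0,0,0,0.6],[50,0,0,0,0,0,0]],
])

```text
clock: 1.85
ee_pos: [0.5965, -0.0567, 0.2276]
eef_rot: [[0.156, 0.988, 0.001], [0.988, -0.156, 0.002], [0.003, 0.001, -1.0]]
wrist_force: [0.1, -0.7, 1.1]
finger_gap: 0.0506
finger_force: 0.0
```

Run:
```python
from h import *
p,P,c=cap('wrist','w1.png');np.savez('w1.npz',p=p,P=P)
s=env.get_state();print(s['clock'],s['ee_pos'],s['eef_rot'].round(3).tolist(),s['q'].round(1))
hsv=cv2.cvtColor(p,cv2.COLOR_RGB2HSV)
for n,lo,hi in[('red',(0,150,80),(4,255,255)),('or',(5,150,80),(17,255,255))]:
    k=cv2.inRange(hsv,lo,hi)
    N,L,S,C=cv2.connectedComponentsWithStats(k)
    for i in range(1,N):
        if S[i,4]>150:
            q=P[L==i];q=q[~np.isnan(q).any(1)]
            if len(q)<20: continue
            q=q[q[:,2]>np.median(q[:,2])-.012]
            print(n,S[i],np.median(q,0).round(4),cv2.minAreaRect(q[:,:2].astype(np.float32)*1000))
```

```text
1.9 [ 0.59454708 -0.05879696  0.22762759] [[0.158, 0.987, -0.001], [0.987, -0.158, 0.0], [0.0, -0.001, -1.0]] [-6.8 19.3 83.1  0.  77.7  2.3]
red [272 177  13  38 478] [ 0.5979 -0.052   0.0915] ((597.9616088867188, -52.100852966308594), (41.58162307739258, 13.458888053894043), 80.86914825439453)
or [ 273   25   16  153 1811] [0.6163 0.0493 0.0862] ((615.2362060546875, 42.322021484375), (150.7753143310547, 12.036109924316406), 79.89802551269531)
```

View pics/w1.png

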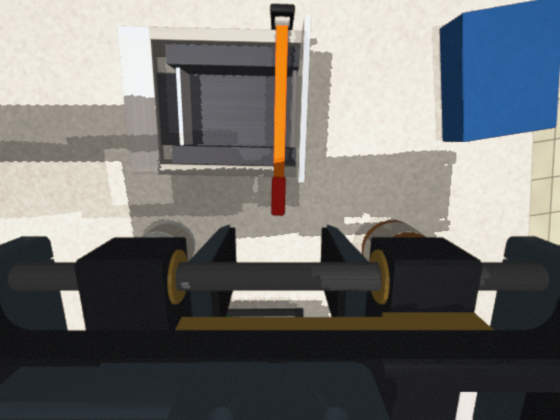

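The wrist view shows the bar across the station, with the red sleeve at (278,196), clear of the walls and guard. Descending to grip it.

>>> step_arm([
  [[50,0.07,-0.04,-0.9,0,0,-0.2],[50,0,0,-1,0,0,0],[50,0,0,-1,0,0,0],[50,0,0,-1,0,0,0],[50,0,0,-0.9,0,0,0],[50,0,0,-0.4,0,0,0],[50,0,0,0,0,0,0]],
])

```text
clock: 2.48
ee_pos: [0.592, -0.0626, 0.0692]
eef_rot: [[0.18, 0.984, -0.008], [0.984, -0.18, 0.001], [-0.001, -0.008, -1.0]]
wrist_force: [0.1, 0.9, 0.4]
finger_gap: 0.0456
finger_force: 0.0
```

>>> step_arm([
  [[0,0,0,0,0,0,0],[0,0,0,0,0,0,0],[0,0,0,0,0,0,0],[0,0,0,0,0,0,0],[0,0,0,0,0,0,0],[0,0,0,0,0,0,0]],
])

```text
clock: 2.98
ee_pos: [0.5959, -0.062, 0.0735]
eef_rot: [[0.178, 0.984, 0.001], [0.984, -0.178, -0.0], [0.0, 0.001, -1.0]]
wrist_force: [-0.4, -1.1, -0.2]
finger_gap: 0.0085
finger_force: 0.0
```

Run:
```python
from h import *
p,P,c=cap('wrist','w2.png');p2,P2,_=cap('scene')
s=env.get_state();print(s['clock'],s['ee_pos'],s['finger_gap'],s['finger_force'])
a=cv2.resize(p2[150:300,190:350],None,fx=3.5,fy=3.5)[:,:560]
cv2.imwrite('pics/w2.png',cv2.cvtColor(cv2.resize(np.vstack([p,a]),None,fx=.62*1,fy=.62),cv2.COLOR_RGB2BGR))
```

```text
3.0833 [ 0.59577302 -0.06197761  0.07312433] 0.0013812972669121027 0.0
```

View pics/w2.png

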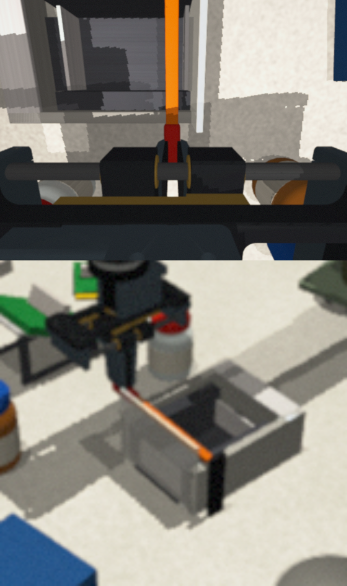

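Run:
```python
from h import *
p,P,c=cap('wrist');hsv=cv2.cvtColor(p,cv2.COLOR_RGB2HSV)
s=env.get_state();R=np.array(s['eef_rot']);t=np.array(s['ee_pos'])
for lo,hi in[((0,150,50),(4,255,255)),((5,150,80),(17,255,255))]:
    k=cv2.inRange(hsv,lo,hi)>0;k[:,:240]=0;k[:,320:]=0
    q=P[k];q=q[~np.isnan(q).any(1)];q=q[q[:,2]>.07];print(len(q),np.median(q,0),q.min(0),q.max(0));L=(q-t)@R;print(np.median(L,0),L.min(0),L.max(0))
# close stuff in tool frame around closing gap
for v in range(200,300,8):
    print(v,[tuple(((P[v,u]-t)@R*1000).round(0)) for u in (262,270,278,286)])
import json;print(env.camera_params('wrist'))
```

```text
758 [ 0.59924031 -0.04020583  0.09133621] [ 0.59143038 -0.06819119  0.08553651] [ 0.60823058 -0.03075038  0.13146137]
[ 0.02211525  0.00072819 -0.01835235] [-0.00610404 -0.00718277 -0.0584776 ] [ 0.03103796  0.0078605  -0.01254951]
4217 [0.61189461 0.02663267 0.08676604] [ 0.59524688 -0.03264007  0.08337708] [0.62586307 0.07462523 0.08983288]
[ 0.09022384  0.00014932 -0.01377957] [ 0.03046975 -0.00597688 -0.01684747] [ 0.13776564  0.00647522 -0.01039389]
200 [(np.float64(13.0), np.float64(-14.0), np.float64(74.0)), (np.float64(31.0), np.float64(-4.0), np.float64(-15.0)), (np.float64(31.0), np.float64(1.0), np.float64(-16.0)), (np.float64(31.0), np.float64(6.0), np.float64(-15.0))]
208 [(np.float64(5.0), np.float64(-14.0), np.float64(74.0)), (np.float64(27.0), np.float64(-4.0), np.float64(-19.0)), (np.float64(27.0), np.float64(1.0), np.float64(-18.0)), (np.float64(27.0), np.float64(5.0), np.float64(-19.0))]
216 [(np.float64(-2.0), np.float64(-14.0), np.float64(73.0)), (np.float64(22.0), np.float64(-4.0), np.float64(-19.0)), (np.float64(22.0), np.float64(1.0), np.float64(-19.0)), (np.f
[... 2198 characters left out ...]
64(-122.0)), (np.float64(2.0), np.float64(-3.0), np.float64(-76.0)), (np.float64(-82.0), np.float64(1.0), np.float64(73.0)), (np.float64(2.0), np.float64(4.0), np.float64(-76.0))]
{'intrinsics': array([[301.08649656,   0.        , 278.03623949],
       [  0.        , 301.08649656, 211.79568734],
       [  0.        ,   0.        ,   1.        ]]), 'mount': array([[ 5.50645113e-04, -9.70422442e-01, -2.41412469e-01,
         6.78011896e-02],
       [ 9.99999825e-01,  5.86792208e-04, -7.78390260e-05,
         6.92635541e-04],
       [ 2.17195693e-04, -2.41412384e-01,  9.70422595e-01,
        -1.91284208e-01],
       [ 0.00000000e+00,  0.00000000e+00,  0.00000000e+00,
         1.00000000e+00]])}
```

Run:
```python
from h import *
p,P,c=cap('wrist')
cv2.imwrite('pics/w3.png',cv2.cvtColor(cv2.resize(p[180:330,180:380],None,fx=4,fy=4),cv2.COLOR_RGB2BGR))
```

```text
(no output)
```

View pics/w3.png

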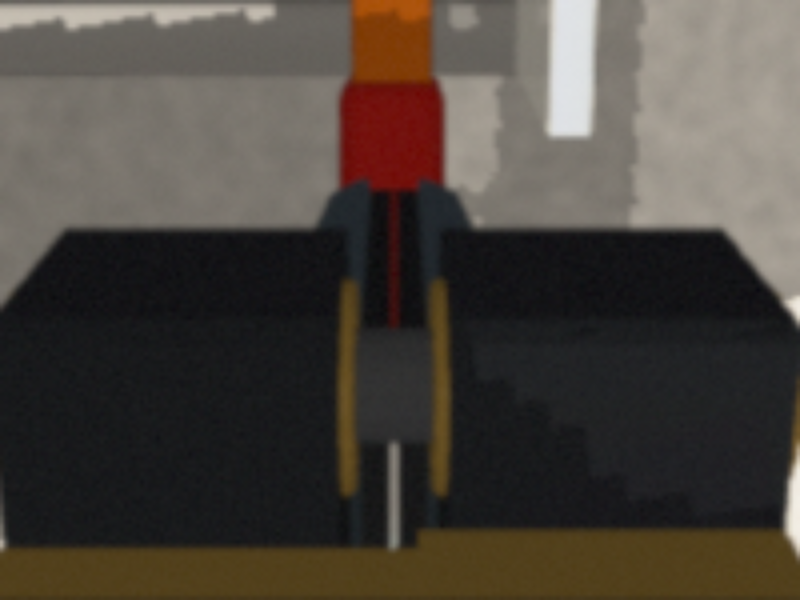

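Run:
```python
from h import *
P=np.load('w1.npz')['P'];t=np.array([.5945,-.0588,.2276]);R=np.array([[0.158, 0.987, -0.001], [0.987, -0.158, 0.0], [0.0, -0.001, -1.0]])
L=(P-t)@R*1000
for v in (226,230,236,244,260,280,300):
    print(v,[L[v,u].round(0).tolist() for u in (215,222,228,232,235)])
p,P,c=cap('wrist');s=env.get_state();L=(P-np.array(s['ee_pos']))@np.array(s['eef_rot'])*1000
print('now')
for v in range(224,262,4): print(v,[L[v,u].round(0).tolist() for u in (256,262,266,270,274,278)])
```

```text
226 [[-55.0, -89.0, 229.0], [-55.0, -78.0, 228.0], [20.0, -27.0, -24.0], [-55.0, -64.0, 227.0], [-55.0, -60.0, 228.0]]
230 [[-61.0, -89.0, 227.0], [20.0, -29.0, -33.0], [19.0, -26.0, -29.0], [18.0, -24.0, -27.0], [17.0, -23.0, -22.0]]
236 [[20.0, -30.0, -43.0], [20.0, -27.0, -43.0], [19.0, -25.0, -38.0], [17.0, -23.0, -35.0], [14.0, -23.0, -24.0]]
244 [[20.0, -28.0, -54.0], [18.0, -26.0, -50.0], [18.0, -23.0, -49.0], [13.0, -23.0, -36.0], [10.0, -23.0, -26.0]]
260 [[18.0, -25.0, -70.0], [16.0, -23.0, -65.0], [10.0, -23.0, -51.0], [5.0, -23.0, -39.0], [1.0, -23.0, -28.0]]
280 [[32.0, -15.0, -116.0], [32.0, -13.0, -117.0], [32.0, -12.0, -117.0], [32.0, -11.0, -116.0], [32.0, -10.0, -117.0]]
300 [[3.0, -24.0, -77.0], [-1.0, -23.0, -70.0], [-9.0, -23.0, -56.0], [-174.0, -68.0, 228.0], [-174.0, -63.0, 228.0]]
now
224 [[-9.0, -19.0, 73.0], [-10.0, -14.0, 74.0], [17.0, -6.0, -18.0], [17.0, -4.0, -18.0], [17.0, -2.0, -19.0], [17.0, 1.0, -19.0]]
228 [[-13.0, -20.0, 73.0], [-14.0, -14.0, 74.0], [18.0, -6.0, -29.0], [18.0, -4.0, -29.0], [16.0, -2.0, -23.0], [15.0, 1.0, -20.0]]
232 [[-18.0, -20.
[... 339 characters left out ...]
6.0, -1.0, -44.0], [7.0, 1.0, -19.0]]
244 [[38.0, -6.0, -111.0], [38.0, -4.0, -110.0], [38.0, -3.0, -111.0], [18.0, -3.0, -55.0], [16.0, -1.0, -51.0], [5.0, 1.0, -19.0]]
248 [[38.0, -5.0, -113.0], [39.0, -4.0, -115.0], [38.0, -3.0, -112.0], [18.0, -3.0, -61.0], [16.0, -1.0, -56.0], [2.0, 1.0, -19.0]]
252 [[38.0, -5.0, -117.0], [38.0, -4.0, -117.0], [37.0, -3.0, -113.0], [17.0, -3.0, -63.0], [16.0, -1.0, -60.0], [-0.0, 1.0, -19.0]]
256 [[38.0, -5.0, -120.0], [38.0, -3.0, -120.0], [37.0, -3.0, -116.0], [18.0, -3.0, -70.0], [16.0, -1.0, -65.0], [-3.0, 1.0, -18.0]]
260 [[38.0, -5.0, -122.0], [38.0, -3.0, -122.0], [36.0, -2.0, -117.0], [18.0, -3.0, -74.0], [16.0, -1.0, -70.0], [-5.0, 1.0, -20.0]]
```

The close-up shows the shut pads sitting on top of the sleeve, with red visible through the slit at (393,260). So the real fingertips end about 20 mm behind the reported TCP. I'll open, go 20 mm lower and regrip.

>>> step_arm([
  [[45,0,0,0.1,0,0,0],[45,0,0,0,0,0,0],[45,0,0,0,0,0,0],[45,0,0,0,0,0,0],[45,0,0,0,0,0,0],[45,0,0,-0.4,0,0,0],[45,0,0,-0.4,0,0,0],[45,0,0,0,0,0,0]],
])

```text
clock: 3.9
ee_pos: [0.5939, -0.0618, 0.0497]
eef_rot: [[0.178, 0.984, -0.004], [0.984, -0.178, 0.0], [-0.0, -0.004, -1.0]]
wrist_force: [-0.2, -0.4, -0.4]
finger_gap: 0.0409
finger_force: 0.0
```

>>> step_arm([
  [[0,0,0,0,0,0,0],[0,0,0,0,0,0,0],[0,0,0,0,0,0,0],[0,0,0,0,0,0,0],[0,0,0,0,0,0,0],[0,0,0,0,0,0,0]],
])

```text
clock: 4.4
ee_pos: [0.5955, -0.0619, 0.0521]
eef_rot: [[0.178, 0.984, -0.0], [0.984, -0.178, 0.0], [0.0, -0.0, -1.0]]
wrist_force: [-1.6, -0.8, 1.0]
finger_gap: 0.0162
finger_force: 30.0
```

>>> step_arm([
  [[0,0.01,0.04,0.62,0,0,0],[0,0.02,0.1,0.61,0,0,0],[0,0.03,0.16,0.6,0,0,0],[0,0.04,0.22,0.58,0,0,0],[0,0.05,0.28,0.55,0,0,0],[0,0.06,0.33,0.52,0,0,0],[0,0.07,0.38,0.49,0,0,0],[0,0,0,0,0,0,0]],
])

```text
clock: 5.07
ee_pos: [0.6039, -0.0148, 0.1729]
eef_rot: [[0.177, 0.984, 0.001], [0.984, -0.177, 0.001], [0.001, 0.0, -1.0]]
wrist_force: [-3.2, 0.3, 0.8]
finger_gap: 0.0159
finger_force: 30.0
```

>>> step_arm([
  [[0,0.08,0.43,0.45,0,0,0],[0,0.08,0.47,0.4,0,0,0],[0,0.09,0.5,0.35,0,0,0],[0,0.1,0.54,0.3,0,0,0],[0,0.1,0.56,0.24,0,0,0],[0,0.1,0.58,0.18,0,0,0],[0,0.11,0.6,0.12,0,0,0],[0,0.11,0.6,0.06,0,0,0]],
])

```text
clock: 5.73
ee_pos: [0.6265, 0.1107, 0.2351]
eef_rot: [[0.179, 0.984, -0.0], [0.984, -0.179, -0.003], [-0.003, 0.0, -1.0]]
wrist_force: [-3.4, -2.9, 3.7]
finger_gap: 0.0155
finger_force: 30.0
```

Run:
```python
from h import *
s=env.get_state();print(s['ee_pos'],s['finger_gap'],s['wrist_force'])
for n in('scene','top'):
    p,P,c=cap(n)
    k=cv2.inRange(cv2.cvtColor(p,cv2.COLOR_RGB2HSV),(5,150,80),(14,255,255))>0
    q=P[k];q=q[(abs(q[:,0]-.62)<.05)&(abs(q[:,1]-.1)<.16)&(q[:,2]>.07)];print(n,len(q),np.median(q,0),q.min(0),q.max(0),np.linalg.svd(q-q.mean(0),full_matrices=False)[2][0])
```

```text
[0.62650849 0.11069103 0.23512047] 0.015465761559954109 [-3.42727279 -2.9482942   3.68355167]
scene 210 [0.63019132 0.11658038 0.16973647] [0.61974393 0.1058877  0.09505919] [0.63699349 0.12604031 0.24828901] [-0.01126533 -0.08536409  0.99628614]
  return _methods._mean(a, axis=axis, dtype=dtype,
  ret = um.true_divide(
Traceback (most recent call last):
ValueError: zero-size array to reduction operation minimum which has no identity
```

Bar is at about 1.48 rad. Releasing, rising, and moving to look at the panel from close.

>>> step_arm([
  [[60,0,0,0,0,0,0],[60,0,0,0,0,0,0],[60,0,0,0,0,0,0],[60,0,0,0,0,0,0],[60,0,0,0.5,0,0,0],[60,0,0,1,0,0,0],[60,0,0,1,0,0,0],[60,0,0,0.5,0,0,0]],
])

```text
clock: 6.5
ee_pos: [0.6282, 0.1115, 0.3275]
eef_rot: [[0.179, 0.984, 0.005], [0.984, -0.179, 0.001], [0.002, 0.005, -1.0]]
wrist_force: [0.8, 0.2, 0.7]
finger_gap: 0.0548
finger_force: 0.0
```

>>> step_arm([
  [[70,-0.2,-0.8,0,0,0,0],[70,-0.25,-0.85,0,0,0,0],[70,-0.25,-0.85,-0.1,0,0,0],[70,-0.25,-0.85,-0.1,0,0,0],[70,-0.25,-0.85,-0.1,0,0,0],[70,-0.25,-0.85,-0.1,0,0,0],[70,-0.25,-0.85,-0.1,0,0,0],[70,-0.25,-0.85,-0.1,0,0,0]],
])

```text
clock: 7.17
ee_pos: [0.5681, -0.0923, 0.3055]
eef_rot: [[0.179, 0.984, 0.0], [0.984, -0.179, -0.0], [-0.0, 0.0, -1.0]]
wrist_force: [0.5, -0.2, -0.3]
finger_gap: 0.0635
finger_force: 0.0
```

>>> step_arm([
  [[70,-0.25,-0.85,-0.1,0,0,0],[70,-0.25,-0.85,-0.1,0,0,0],[70,-0.25,-0.85,-0.1,0,0,0],[70,-0.25,-0.85,-0.1,0,0,0],[70,-0.25,-0.85,-0.1,0,0,0],[70,-0.25,-0.85,-0.1,0,0,0],[70,-0.25,-0.85,-0.1,0,0,0],[70,0,0,0,0,0,0]],
])

```text
clock: 7.83
ee_pos: [0.5143, -0.2737, 0.2837]
eef_rot: [[0.183, 0.983, -0.002], [0.983, -0.183, -0.002], [-0.002, -0.002, -1.0]]
wrist_force: [0.1, -0.0, -0.1]
finger_gap: 0.0643
finger_force: 0.0
```

```bash
cat > panel.py <<'E'
from h import *
s=env.get_state();print(s['clock'],s['ee_pos'].round(4),s['eef_rot'].round(3).tolist(),s['finger_gap'])
p,P,c=cap('wrist','w4.png')
hsv=cv2.cvtColor(p,cv2.COLOR_RGB2HSV)
k=cv2.inRange(hsv,(45,100,30),(80,255,255));N,L,S,C=cv2.connectedComponentsWithStats(k)
i=1+np.argmax(S[1:,4]);print(S[i]);q=P[L==i];q=q[~np.isnan(q).any(1)]
c0=np.median(q,0);n=np.linalg.svd(q-q.mean(0),full_matrices=False)[2][2]
for _ in range(5):
    r=(q-q.mean(0))@n; q=q[abs(r)<.004]; n=np.linalg.svd(q-q.mean(0),full_matrices=False)[2][2]
n*=np.sign(n[2]);c0=q.mean(0);print('n',n,'tilt',np.degrees(np.arccos(n[2])))
h=(P-c0)@n
m=(abs(h-.032)<.006)&(np.linalg.norm(P-c0,axis=-1)<.08)
N,L,S,C=cv2.connectedComponentsWithStats(m.astype(np.uint8));i=1+np.argmax(S[1:,4]);q=P[L==i];print('rib',S[i])
d=np.linalg.svd(q-q.mean(0),full_matrices=False)[2][0];d*=np.sign(d[1]);d-=n*(d@n);d/=np.linalg.norm(d)
x=np.cross(d,n);e=np.stack([(q-q.mean(0))@a for a in(x,d,n)],1)
print('ext',np.percentile(e,1,axis=0),np.percentile(e,99,axis=0))
mid=q.mean(0)+sum(a*(np.percentile(e[:,j],1)+np.percentile(e[:,j],99))/2 for j,a in enumerate((x,d)))
G=mid+n*(.016-(mid-c0)@n);print('y',d,'x',x,'G',G,'ribtop h',(mid-c0)@n)
E
python3 panel.py
```

```text
7.8333 [ 0.5143 -0.2737  0.2837] [[0.183, 0.983, -0.002], [0.983, -0.183, -0.002], [-0.002, -0.002, -1.0]] 0.06434437957290243
[ 239  149  104   93 7251]
n [-0.47459947  0.06783697  0.87758389] tilt 28.64773088087287
rib [269 167  16  63 777]
ext [-0.00901629 -0.03994274 -0.0050579 ] [0.00673627 0.0381326  0.00210464]
y [1.41682917e-01 9.89912087e-01 1.02551408e-04] x [ 0.86872394 -0.12438732  0.47942309] G [ 0.51741286 -0.28190384  0.08779012] ribtop h 0.03137348518579104
```

View pics/w4.png

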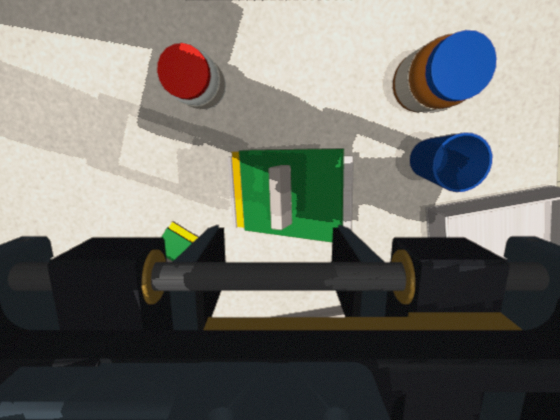

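The close view shows the chosen panel with its rib at (280,195) and yellow tongue at (238,190). The small panel at (180,243) stays out of the way. Tilting the tool and approaching along the panel normal.

>>> step_arm([
  [[65,-0.11,-0.02,-0.55,-0.1,-0.71,0.05],[65,-0.11,-0.02,-0.6,-0.1,-0.71,0.05],[65,-0.11,-0.02,-0.6,-0.1,-0.71,0.05],[65,-0.11,-0.02,-0.6,-0.1,-0.71,0.05],[65,-0.11,-0.02,-0.6,-0.1,-0.71,0.05],[65,-0.11,-0.02,-0.6,-0.1,-0.71,0.06],[65,-0.11,-0.02,-0.6,-0.1,-0.71,0.06],[65,-0.1,0,-0.6,-0.1,-0.7,0.06]],
])

```text
clock: 8.55
ee_pos: [0.4899, -0.2731, 0.1425]
eef_rot: [[0.138, 0.867, 0.479], [0.99, -0.125, -0.059], [0.008, 0.483, -0.876]]
wrist_force: [0.8, 2.2, -0.0]
finger_gap: 0.059
finger_force: 0.0
```

>>> step_arm([
  [[65,0,0,0,0,0,0],[65,0,0,0,0,0,0]],
])

```text
clock: 8.72
ee_pos: [0.4892, -0.2726, 0.1417]
eef_rot: [[0.139, 0.87, 0.474], [0.99, -0.128, -0.056], [0.012, 0.477, -0.879]]
wrist_force: [0.1, 0.2, 0.4]
finger_gap: 0.0595
finger_force: 0.0
```

```bash
cat > err.py <<'E'
from h import *
from scipy.spatial.transform import Rotation as Ro
def err(p,R):
    s=env.get_state()
    print('t',s['clock'],'pos',s['ee_pos'].round(4),'gap',s['finger_gap'],'f',s['wrist_force'].round(1))
    print('units d',((np.array(p)-s['ee_pos'])/.03).round(3),'turn',(np.degrees(Ro.from_matrix(np.array(R)@np.array(s['eef_rot']).T).as_rotvec())/5).round(3),'q',s['q'].round(1))
E
python3 - <<'E'
from err import *
n=np.array([-.4746,.0678,.8776]);x=np.array([.8687,-.1244,.4794]);y=np.array([.1417,.9899,0]);G=np.array([.5174,-.2819,.0878])
err(G-.029*n,np.stack([y,x,-n],1))
E
```

```text
t 8.7167 pos [ 0.4892 -0.2726  0.1417] gap 0.059500031796301436 f [0.1 0.2 0.4]
units d [ 1.398 -0.375 -2.646] turn [-0.144 -0.015 -0.026] q [-39.9   8.6 118.2  29.3  32.2 -53.8]
```

>>> step_arm([
  [[65,0.28,-0.15,-0.53,-0.14,0,-0.03],[65,0.28,-0.07,-0.53,0,0,0],[65,0.28,-0.05,-0.53,0,0,0],[65,0.28,-0.05,-0.53,0,0,0],[65,0.28,-0.05,-0.53,0,0,0],[65,0,0,0,0,0,0],[65,0,0,0,0,0,0]],
])

```text
clock: 9.3
ee_pos: [0.5346, -0.285, 0.0642]
eef_rot: [[0.139, 0.868, 0.477], [0.99, -0.121, -0.069], [-0.003, 0.482, -0.876]]
wrist_force: [-0.3, -0.3, 1.0]
finger_gap: 0.0592
finger_force: 0.0
```

>>> step_arm([
  [[0,0,0,0,0,0,0],[0,0,0,0,0,0,0],[0,0,0,0,0,0,0],[0,0,0,0,0,0,0],[0,0,0,0,0,0,0],[0,0,0,0,0,0,0],[0,0,0,0,0,0,0],[0,0,0,0,0,0,0]],
])

```text
clock: 9.97
ee_pos: [0.5311, -0.2842, 0.0625]
eef_rot: [[0.14, 0.869, 0.475], [0.99, -0.122, -0.069], [-0.002, 0.479, -0.878]]
wrist_force: [-6.0, 0.6, 2.7]
finger_gap: 0.016
finger_force: 30.0
```

>>> step_arm([
  [[0,0,0,0.3,0,0,0],[0,-0.1,0,0.6,0,0,0],[0,-0.1,0,0.9,0,0,0],[0,-0.1,0,1,0,0,0],[0,0,0,1,0,0,0],[0,0,0,1,0,0,0],[0,0,0,0.6,0,0,0],[0,0,0,0,0,0,0]],
])

```text
clock: 10.63
ee_pos: [0.5251, -0.2862, 0.2301]
eef_rot: [[0.141, 0.865, 0.482], [0.99, -0.12, -0.074], [-0.007, 0.488, -0.873]]
wrist_force: [1.1, -0.3, -1.6]
finger_gap: 0.0155
finger_force: 30.0
```

```bash
cat > stn.py <<'E'
from h import *
def fit(P,tag):
    m=(abs(P[...,2]-.074)<.004)&(abs(P[...,0]-.545)<.13)&(abs(P[...,1]-.055)<.11)
    q=P[m]; r=cv2.minAreaRect(q[:,:2].astype(np.float32)*1000);print(tag,len(q),np.round(r[0],1),np.round(r[1],1),round(r[2],2))
    x=np.array([.9845,-.1754]);y=np.array([.1754,.9845]);h=np.array([.5577,.0527])
    e=np.stack([(q[:,:2]-h)@x,(q[:,:2]-h)@y],1)*1000
    lip=(e[:,0]<-70)&(abs(e[:,1])<60)
    # lip front/back edges as function of y, wall inner/outer edges as function of x
    f=[];b=[]
    for a in range(-50,50,10):
        s=e[lip&(e[:,1]>=a)&(e[:,1]<a+10)]
        if len(s)>5:f.append((a+5,s[:,0].max()));b.append((a+5,s[:,0].min()))
    print('lip front',np.polyfit(*np.array(f).T,1) if len(f)>2 else f,'back',np.polyfit(*np.array(b).T,1) if len(b)>2 else b)
    for sg in(1,-1):
        w=e[(e[:,1]*sg>55)&(e[:,0]>-70)&(e[:,0]<50)];
        print('wall',sg,len(w), np.percentile(w,[2,50,98],axis=0)[:,1] if len(w) else '', np.polyfit(w[:,0],w[:,1],1) if len(w)>5 else '')
    g=P[(P[...,2]>.10)&(P[...,2]<.122)&(abs(P[...,0]-.62)<.06)&(abs(P[...,1]-.05)<.1)]
    if len(g): 
        e=np.stack([(g[:,:2]-h)@x,(g[:,:2]-h)@y],1)*1000;print('guard',len(g),np.percentile(e,[2,50,98],axis=0).tolist())
if __name__=='__main__':
    fit(np.load('w1.npz')['P'],'w1');fit(np.load('top1.npz')['P'],'top1');p,P,c=cap('top','t2.png');fit(P,'top2')
    s=env.get_state();print(s['clock'],s['ee_pos'],s['finger_gap'],s['wrist_force'])
E
python3 stn.py
```

```text
w1 8006 [541.8  59.3] [161.  190.7] 79.83
lip front [ 2.50764600e-03 -7.70497222e+01] back [ 5.50636107e-03 -1.11424984e+02]
wall 1 1586 [63.13258349 68.75718638 74.88627772] [3.19532526e-03 6.88515344e+01]
wall -1 1109 [-76.35660451 -70.48269331 -64.77115374] [ 7.90470385e-04 -7.04704437e+01]
guard 1194 [[78.38898328728703, -72.80791148445681], [80.92771726737854, 6.440206050177787], [84.2870805082856, 72.17192214310361]]
top1 840 [542.2  60.7] [159.6 191.1] 80.25
lip front [-1.19206311e-03 -7.91748075e+01] back [ 5.35854154e-03 -1.11531090e+02]
wall 1 135 [65.35799312 70.81292002 77.08672806] [4.67754227e-03 7.11339852e+01]
wall -1 128 [-74.28581242 -68.63084676 -62.79873915] [ 1.99892674e-03 -6.85350624e+01]
guard 148 [[64.18349078328073, -72.40431125004018], [79.74712700460213, 4.984680171712807], [83.64544230077489, 77.75280119437396]]
top2 840 [542.   59.8] [157.5 191. ] 79.97
lip front [-3.47046499e-03 -7.90766434e+01] back [ 1.18795742e-03 -1.11435268e+02]
wall 1 126 [65.38554767 71.62940678 77.03716766] [-7.27649677e-04  7.12502221e+01]
wall -1 128 [-74.41931001 -68.65961414 -62.86999422] [-2.22950719e-03 -6.86756983e+01]
guard 139 [[64.25623214034998, -69.54731788945956], [79.70108908703769, 2.787970140809329], [83.96587400133951, 84.42857655959625]]
10.6833 [ 0.52365164 -0.28506541  0.22656237] 0.01595706332045835 [-0.53809754 -0.92042621 -3.01199378]
```

```bash
cat > plan.py <<'E'
from err import *
X=np.array([.9845,-.1754,0]);X/=np.linalg.norm(X);Z=np.array([0,0,1.]);Y=np.cross(Z,X);H=np.array([.5577,.0527,.060])
def pose(a,s,g,dz=0,off=.001):
    a=np.radians(a);xp=X*np.cos(a)+Z*np.sin(a);n=-X*np.sin(a)+Z*np.cos(a)
    O=H-.078*X+.009*Z-g/1000*Z+s/1000*xp-.007*n
    return O+off*n+dz/1000*Z, np.stack([Y,xp,-n],1)
E
python3 -c "
from plan import *
err(*pose(29,99,3,90))
"
```

```text
t 10.6833 pos [ 0.5237 -0.2851  0.2266] gap 0.01595706332045835 f [-0.5 -0.9 -3. ]
units d [ 1.512 11.192 -0.927] turn [ 0.042 -0.028 -0.407] q [-37.8   6.4 107.1  20.5  42.7 -42. ]
```

>>> step_arm([
  [[0,0.1,0.4,0,0,0,-0.05],[0,0.1,0.6,0,0,0,-0.05],[0,0.1,0.75,0,0,0,-0.05],[0,0.1,0.75,0,0,0,-0.05],[0,0.1,0.75,0,0,0,-0.05],[0,0.1,0.75,0,0,0,-0.05],[0,0.1,0.75,-0.1,0,0,-0.05],[0,0.1,0.75,-0.1,0,0,-0.05]],
])

```text
clock: 11.35
ee_pos: [0.5453, -0.1179, 0.2154]
eef_rot: [[0.175, 0.866, 0.468], [0.985, -0.153, -0.084], [-0.001, 0.476, -0.88]]
wrist_force: [0.5, -0.5, -2.6]
finger_gap: 0.016
finger_force: 30.0
```

>>> step_arm([
  [[0,0.1,0.75,-0.1,0,0,0],[0,0.1,0.75,-0.1,0,0,0],[0,0.1,0.75,-0.1,0,0,0],[0,0.1,0.75,-0.1,0,0,0],[0,0.1,0.75,-0.1,0,0,0],[0,0.1,0.75,-0.1,0,0,0],[0,0.1,0.75,-0.05,0,0,0],[0,0.05,0.45,0,0,0,0]],
])

```text
clock: 12.02
ee_pos: [0.5675, 0.0534, 0.1953]
eef_rot: [[0.173, 0.867, 0.467], [0.985, -0.151, -0.085], [-0.003, 0.475, -0.88]]
wrist_force: [-0.3, -2.2, -1.9]
finger_gap: 0.0159
finger_force: 30.0
```

>>> step_arm([
  [[0,0,0.15,0,0,0,0],[0,0,0,0,0,0,0],[0,0,0,0,0,0,0]],
])

```text
clock: 12.27
ee_pos: [0.5684, 0.0556, 0.1976]
eef_rot: [[0.175, 0.865, 0.47], [0.985, -0.152, -0.086], [-0.003, 0.478, -0.878]]
wrist_force: [1.4, -0.8, -2.6]
finger_gap: 0.0157
finger_force: 30.0
```

Run:
```python
from plan import *
err(*pose(29,99,3,90))
s=env.get_state();t=np.array(s['ee_pos']);R=np.array(s['eef_rot'])
for n in('scene','top','wrist'):
    p,P,c=cap(n,'c_%s.png'%n);hsv=cv2.cvtColor(p,cv2.COLOR_RGB2HSV)
    for nm,lo,hi in(('green',(45,100,30),(80,255,255)),('yel',(18,120,60),(32,255,255))):
        k=cv2.inRange(hsv,lo,hi)>0;q=P[k];q=q[~np.isnan(q).any(1)];q=q[np.linalg.norm(q-t,axis=1)<.13]
        L=(q-t)@R*1000
        if nm=='green':L=L[(abs(L[:,2]+15)<12)]
        if nm=='yel':L=L[(L[:,1]<-65)]
        if len(L)<20: print(n,nm,len(L));continue
        print(n,nm,len(L),'x(y_p)',np.percentile(L[:,0],[1,99]).round(1),'y(x_p)',np.percentile(L[:,1],[1,99]).round(1),'z med',np.median(L[:,2]).round(1),end=' ')
        if nm=='green':
            m=np.linalg.svd(L-L.mean(0),full_matrices=False)[2][2];print('n',(m*np.sign(m[2])).round(3))
        else:print()
a=np.vstack([cv2.imread('pics/c_scene.png')[100:320,150:430],cv2.imread('pics/c_wrist.png')[:220,140:420]])
cv2.imwrite('pics/c1.png',cv2.resize(a,None,fx=1.35,fy=1.35))
```

```text
t 12.2667 pos [0.5684 0.0556 0.1976] gap 0.015737069107278512 f [ 1.4 -0.8 -2.6]
units d [ 0.019 -0.163  0.04 ] turn [ 0.022 -0.098 -0.01 ] q [ 10.6   5.2 112.9 -16.8  36.2  31.9]
scene green 575 x(y_p) [-56.5  61.4] y(x_p) [-68.9  77.7] z med -13.5 n [-0.027 -0.019  0.999]
scene yel 8
top green 1059 x(y_p) [-57.7  60.3] y(x_p) [-69.7  76.1] z med -14.0 n [0.001 0.003 1.   ]
top yel 42 x(y_p) [-56.3  58.1] y(x_p) [-93.3 -74.1] z med -7.0 
wrist green 19332 x(y_p) [ 7.5 58.9] y(x_p) [-71.8  74.3] z med -13.7 n [-0.004  0.002  1.   ]
wrist yel 2662 x(y_p) [-50.   56.9] y(x_p) [-91.5 -76.3] z med -6.6
```

View pics/c1.png

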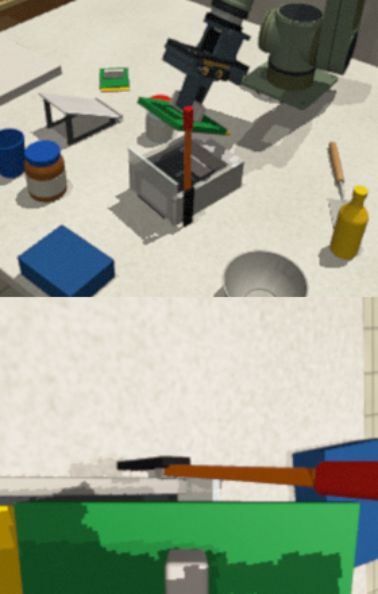

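Model of the held panel matches (top 13.7 mm above the tool point, tongue tip at −93). The bar stands clear. Lowering to just in front of the lip.

>>> step_arm([
  [[0,0.02,-0.16,-0.2,0,-0.1,0],[0,0,0,-0.5,0,0,0],[0,0,0,-0.6,0,0,0],[0,0,0,-0.6,0,0,0],[0,0,0,-0.5,0,0,0],[0,0,0,-0.3,0,0,0],[0,0,0,0,0,0,0],[0,0,0,0,0,0,0]],
])

```text
clock: 13.08
ee_pos: [0.5701, 0.0504, 0.1182]
eef_rot: [[0.176, 0.859, 0.48], [0.984, -0.153, -0.087], [-0.001, 0.488, -0.873]]
wrist_force: [-0.6, -0.1, -1.3]
finger_gap: 0.0158
finger_force: 30.0
```

Run:
```python
from plan import *
err(*pose(29,99,3,0,.0003))
err(*pose(29,80,3,0,.0003))
p,P,c=cap('wrist')
s=env.get_state();t=np.array(s['ee_pos']);R=np.array(s['eef_rot'])
hsv=cv2.cvtColor(p,cv2.COLOR_RGB2HSV)
k=(cv2.inRange(hsv,(18,120,60),(32,255,255))>0)&~np.isnan(P[...,2]);k&=np.linalg.norm(P-t,axis=-1)<.13
def st(q):
    d=q-H;return np.stack([d@X,d@Y,d@Z],-1)*1000
q=st(P[k]);print('yel st',len(q),np.percentile(q,[1,50,99],axis=0).round(1).tolist())
S=st(P);b=(S[...,1]>20)&(S[...,1]<66)&(S[...,0]>-115)&(S[...,0]<-70)&(abs(S[...,2]-14)<5)&~k
l=S[b];print('lip',len(l),np.percentile(l,[1,50,99],axis=0).round(1).tolist() if len(l) else '')
cv2.imwrite('pics/c2.png',cv2.cvtColor(cv2.resize(p[:240,:420],None,fx=1.8,fy=1.8),cv2.COLOR_RGB2BGR))
```

```text
t 13.0833 pos [0.5701 0.0504 0.1182] gap 0.015818127232902216 f [-0.6 -0.1 -1.3]
units d [-0.024  0.008 -0.337] turn [0.016 0.036 0.006] q [  9.9  10.5 120.4 -25.   23.4  40.8]
t 13.0833 pos [0.5701 0.0504 0.1182] gap 0.015818127232902216 f [-0.6 -0.1 -1.3]
units d [-0.569  0.105 -0.644] turn [0.016 0.036 0.006] q [  9.9  10.5 120.4 -25.   23.4  40.8]
yel st 5198 [[-71.2, -48.0, 18.0], [-60.0, 24.5, 26.0], [-19.3, 56.5, 181.1]]
lip 5334 [[-111.2, 20.5, 11.6], [-95.3, 44.4, 13.4], [-75.9, 65.5, 15.1]]
```

View pics/c2.png

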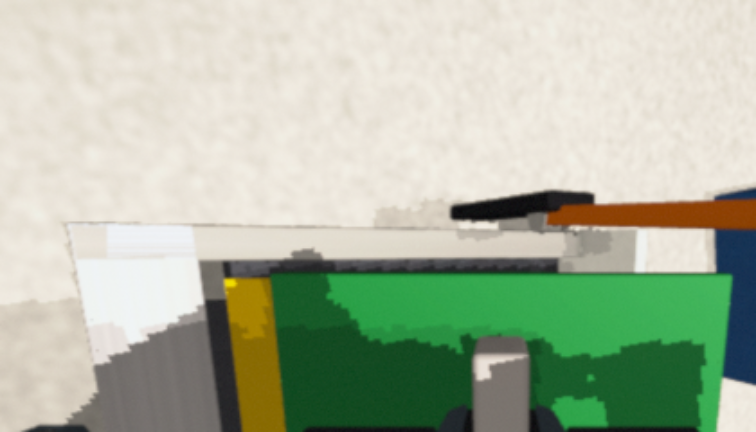

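The tongue (245,330) is 6 mm in front of the lip (205,300), inside the wall. Down the rest, then slide under.

>>> step_arm([
  [[0,-0.02,0,-0.2,0,0,0],[0,0,0.01,-0.14,0,0,0],[0,-0.1,0.02,-0.06,0,0,0],[0,-0.15,0.03,-0.08,0,0,0],[0,-0.15,0.02,-0.09,0,0,0],[0,-0.15,0.02,-0.08,0,0,0],[0,0,0,0,0,0,0],[0,0,0,0,0,0,0]],
])

```text
clock: 13.8
ee_pos: [0.5527, 0.0542, 0.0988]
eef_rot: [[0.175, 0.859, 0.48], [0.985, -0.152, -0.086], [-0.001, 0.488, -0.873]]
wrist_force: [-0.3, 0.3, -1.9]
finger_gap: 0.0159
finger_force: 30.0
```

Run:
```python
from plan import *
for a,s,g in((29,80,3),(22,79.5,2.7),(15,79,2.4),(8,78.5,2.2),(0,78,2)):
    print(a);err(*pose(a,s,g,0,.0003))
p,P,c=cap('wrist')
s=env.get_state();t=np.array(s['ee_pos'])
hsv=cv2.cvtColor(p,cv2.COLOR_RGB2HSV)
k=(cv2.inRange(hsv,(18,120,60),(32,255,255))>0)&~np.isnan(P[...,2]);k&=np.linalg.norm(P-t,axis=-1)<.13
d=P[k]-H;q=np.stack([d@X,d@Y,d@Z],-1)*1000;q=q[q[:,2]<60];print('yel st',len(q),np.percentile(q,[1,50,99],axis=0).round(1).tolist())
```

```text
29
t 13.8 pos [0.5527 0.0542 0.0988] gap 0.015919959250828137 f [-0.3  0.3 -1.9]
units d [ 0.011 -0.024  0.003] turn [ 0.016  0.04  -0.01 ] q [ 10.9  10.9 123.8 -30.2  20.3  47.1]
22
t 13.8 pos [0.5527 0.0542 0.0988] gap 0.015919959250828137 f [-0.3  0.3 -1.9]
units d [ 0.109 -0.041 -0.299] turn [ 0.261  1.418 -0.011] q [ 10.9  10.9 123.8 -30.2  20.3  47.1]
15
t 13.8 pos [0.5527 0.0542 0.0988] gap 0.015919959250828137 f [-0.3  0.3 -1.9]
units d [ 0.169 -0.052 -0.609] turn [ 0.506  2.797 -0.011] q [ 10.9  10.9 123.8 -30.2  20.3  47.1]
8
t 13.8 pos [0.5527 0.0542 0.0988] gap 0.015919959250828137 f [-0.3  0.3 -1.9]
units d [ 0.189 -0.056 -0.925] turn [ 0.751  4.175 -0.012] q [ 10.9  10.9 123.8 -30.2  20.3  47.1]
0
t 13.8 pos [0.5527 0.0542 0.0988] gap 0.015919959250828137 f [-0.3  0.3 -1.9]
units d [ 0.167 -0.052 -1.285] turn [ 1.031  5.751 -0.012] q [ 10.9  10.9 123.8 -30.2  20.3  47.1]
yel st 261 [[-78.0, -1.5, 4.6], [-76.4, 28.6, 6.3], [-75.6, 57.1, 13.7]]
```

Tongue is under the lip with no contact force. Turning the panel down about the lip edge.

>>> step_arm([
  [[0,0.04,-0.02,-0.1,0.09,0.47,0],[0,0.04,-0.01,-0.1,0.09,0.47,0],[0,0.03,-0.01,-0.1,0.09,0.47,0],[0,0.02,0,-0.1,0.08,0.46,0],[0,0.02,-0.01,-0.1,0.08,0.46,0],[0,0.02,0,-0.11,0.08,0.46,0],[0,0,0,0,0,0,0],[0,0,0,0,0,0,0]],
])

```text
clock: 14.52
ee_pos: [0.5587, 0.0524, 0.0806]
eef_rot: [[0.176, 0.95, 0.256], [0.984, -0.17, -0.045], [0.001, 0.26, -0.966]]
wrist_force: [0.6, -0.3, -2.7]
finger_gap: 0.0161
finger_force: 30.0
```

>>> step_arm([
  [[0,0.01,0,-0.1,0.08,0.46,0],[0,0.01,0,-0.1,0.08,0.46,0],[0,0,0,-0.1,0.08,0.46,0],[0,0,0,-0.09,0.07,0.4,0],[0,0,0,-0.09,0.07,0.4,0],[0,0,0,0,0,0,0],[0,0,0,0,0,0,0]],
])

```text
clock: 15.1
ee_pos: [0.5585, 0.0525, 0.066]
eef_rot: [[0.175, 0.982, 0.069], [0.985, -0.175, -0.013], [-0.001, 0.07, -0.998]]
wrist_force: [0.1, 0.2, -2.9]
finger_gap: 0.0161
finger_force: 30.0
```

Run:
```python
from plan import *
err(*pose(0,78,2,0,.0003))
p,P,c=cap('wrist')
hsv=cv2.cvtColor(p,cv2.COLOR_RGB2HSV)
k=(cv2.inRange(hsv,(45,100,30),(80,255,255))>0)&~np.isnan(P[...,2]);k&=np.linalg.norm(P-H,axis=-1)<.13
d=P[k]-H;q=np.stack([d@X,d@Y,d@Z],-1)*1000;q=q[abs(q[:,2]-14)<14];print('green st',len(q),np.percentile(q,[1,50,99],axis=0).round(1).tolist(),np.linalg.svd(q-q.mean(0),full_matrices=False)[2][2])
```

```text
t 15.1 pos [0.5585 0.0525 0.066 ] gap 0.0160598284782465 f [ 0.1  0.2 -2.9]
units d [-0.027  0.007 -0.189] turn [ 0.147  0.79  -0.002] q [  4.9  21.5 105.1  -1.4  49.5  15.8]
green st 19336 [[-72.5, 7.8, 13.4], [0.4, 37.0, 19.2], [73.2, 59.3, 25.0]] [-0.0703874   0.00407501  0.99751141]
```

Last 4 degrees.

>>> step_arm([
  [[0,-0.01,0,-0.06,0.05,0.27,0],[0,-0.01,0,-0.06,0.05,0.26,0],[0,-0.01,0,-0.06,0.05,0.26,0],[0,0,0,-0.02,0,0,0],[0,0,0,0,0,0,0],[0,0,0,0,0,0,0]],
])

```text
clock: 15.65
ee_pos: [0.5572, 0.0527, 0.0603]
eef_rot: [[0.175, 0.985, -0.0], [0.985, -0.175, 0.001], [0.0, -0.0, -1.0]]
wrist_force: [-0.3, -0.5, -2.5]
finger_gap: 0.0159
finger_force: 30.0
```

```bash
cat > seat.py <<'E'
from plan import *
err(*pose(0,78,2,0,.0003))
p,P,c=cap('wrist')
hsv=cv2.cvtColor(p,cv2.COLOR_RGB2HSV)
k=(cv2.inRange(hsv,(45,100,30),(80,255,255))>0)&~np.isnan(P[...,2]);k&=np.linalg.norm(P-H,axis=-1)<.13
d=P[k]-H;q=np.stack([d@X,d@Y,d@Z],-1)*1000;q=q[abs(q[:,2]-14)<14];print('green st',len(q),np.percentile(q,[1,50,99],axis=0).round(1).tolist(),np.linalg.svd(q-q.mean(0),full_matrices=False)[2][2])
E
python3 seat.py
```

```text
t 15.65 pos [0.5572 0.0527 0.0603] gap 0.015860677888229525 f [-0.3 -0.5 -2.5]
units d [0.017 0.001 0.002] turn [-0.006 -0.004 -0.005] q [  4.2  23.6 102.4   0.   54.   14.3]
green st 19312 [[-72.9, 7.8, 12.0], [-0.5, 36.9, 13.7], [73.1, 59.2, 15.2]] [1.72073200e-04 3.15712359e-03 9.99995001e-01]
```

>>> step_arm([
  [[0,0,0,-0.03,0,0,0],[0,0,0,-0.03,0,0,0],[0,0,0,0,0,0,0],[0,0,0,0,0,0,0]],
])

```text
clock: 16.03
ee_pos: [0.5576, 0.0527, 0.0598]
eef_rot: [[0.175, 0.985, 0.0], [0.985, -0.175, 0.001], [0.001, -0.0, -1.0]]
wrist_force: [-2.9, -0.1, 7.5]
finger_gap: 0.0159
finger_force: 30.0
```

Contact (7.5 N) – it is seated. Opening and rising.

>>> step_arm([
  [[50,0,0,0.03,0,0,0],[50,0,0,0,0,0,0],[50,0,0,0,0,0,0],[50,0,0,0,0,0,0],[50,0,0,0,0,0,0],[50,0,0,0.3,0,0,0],[50,0,0,0.8,0,0,0],[50,0,0,1,0,0,0]],
])

```text
clock: 16.7
ee_pos: [0.5562, 0.0525, 0.1215]
eef_rot: [[0.175, 0.985, -0.006], [0.985, -0.175, 0.0], [-0.001, -0.006, -1.0]]
wrist_force: [0.2, 0.1, -0.7]
finger_gap: 0.0458
finger_force: 0.0
```

>>> step_arm([
  [[50,0,0,1,0,0,0],[50,0,0,1,0,0,0],[50,0,0,1,0,0,0],[50,0,0,1,0,0,0],[50,0,0,1,0,0,0],[50,0,0,1,0,0,0],[50,0,0,1,0,0,0],[50,0,0,0.5,0,0,0]],
])

```text
clock: 17.37
ee_pos: [0.5586, 0.0527, 0.3521]
eef_rot: [[0.175, 0.985, 0.006], [0.985, -0.175, 0.001], [0.002, 0.006, -1.0]]
wrist_force: [0.4, -0.1, -0.1]
finger_gap: 0.0455
finger_force: 0.0
```

```bash
python3 seat.py
python3 - <<'E'
from h import *
p,P,c=cap('scene')
k=cv2.inRange(cv2.cvtColor(p,cv2.COLOR_RGB2HSV),(0,150,60),(14,255,255))>0
q=P[k];q=q[(abs(q[:,0]-.62)<.04)&(abs(q[:,1]-.11)<.05)&(q[:,2]>.09)];print(len(q),np.median(q,0),q.min(0),q.max(0),np.linalg.svd(q-q.mean(0),full_matrices=False)[2][0])
p,P,c=cap('top')
k=(cv2.inRange(cv2.cvtColor(p,cv2.COLOR_RGB2HSV),(0,150,60),(4,255,255))>0)&(abs(P[...,0]-.62)<.05)&(abs(P[...,1]-.1)<.06)
print(k.sum(),np.nanmedian(P[k],0) if k.any() else '')
E
```

```text
t 17.3667 pos [0.5586 0.0527 0.3521] gap 0.045452381658493024 f [ 0.4 -0.1 -0.1]
units d [-3.100e-02  1.000e-03 -9.728e+00] turn [-0.016  0.069 -0.002] q [ 4.2 13.8 73.6  0.1 92.3 14.3]
green st 6493 [[-72.2, -58.6, 11.0], [-0.0, 4.5, 13.1], [73.2, 59.6, 15.1]] [ 3.03874170e-04 -7.00008713e-04  9.99999709e-01]
251 [0.63112697 0.12067393 0.20370333] [0.61785346 0.10973676 0.09437855] [0.63792684 0.1277856  0.28288024] [ 0.00625398 -0.03507424  0.99936514]
0
```

Panel is home (centre within 1 mm, flat, top at 13 mm). Going back for the bar's sleeve.

>>> step_arm([
  [[50,0.4,0.35,-0.1,0,0,0],[50,0.5,0.4,-0.1,0,0,0],[50,0.5,0.4,-0.1,0,0,0],[50,0.5,0.4,-0.1,0,0,0],[50,0.4,0.4,0,0,0,0],[50,0,0,0,0,0,0],[50,0,0,0,0,0,0]],
])

```text
clock: 18.1
ee_pos: [0.6268, 0.1118, 0.3324]
eef_rot: [[0.174, 0.985, -0.005], [0.985, -0.174, -0.0], [-0.001, -0.005, -1.0]]
wrist_force: [-0.2, 0.3, 0.6]
finger_gap: 0.0457
finger_force: 0.0
```

Run:
```python
from plan import *
err([.627,.1115,.236],pose(0,78,2)[1])
p,P,c=cap('wrist')
k=(cv2.inRange(cv2.cvtColor(p,cv2.COLOR_RGB2HSV),(0,150,40),(5,255,255))>0)&(abs(P[...,0]-.62)<.05)&(abs(P[...,1]-.1)<.06)&(P[...,2]>.2)
print(k.sum());q=P[k];print(np.median(q,0),q.min(0),q.max(0)) if len(q) else 0
```

```text
t 18.1 pos [0.6268 0.1118 0.3324] gap 0.045689281074241535 f [-0.2  0.3  0.6]
units d [ 0.008 -0.011 -3.213] turn [ 0.    -0.063 -0.016] q [ 9.1 21.9 64.7  0.  93.7 19.1]
392
[0.62824626 0.11872867 0.27898177] [0.62027758 0.10764486 0.24399554] [0.63569136 0.12323565 0.28180157]
```

>>> step_arm([
  [[50,0,0.12,-0.7,0,0,0],[50,0,0,-0.8,0,0,0],[50,0,0,-0.8,0,0,0],[50,0,0,-0.6,0,0,0],[50,0,0,-0.3,0,0,0],[50,0,0,0,0,0,0],[0,0,0,0,0,0,0],[0,0,0,0,0,0,0]],
])

```text
clock: 18.82
ee_pos: [0.6275, 0.1146, 0.241]
eef_rot: [[0.175, 0.984, 0.002], [0.984, -0.175, 0.001], [0.002, 0.002, -1.0]]
wrist_force: [-0.9, -0.9, 0.6]
finger_gap: 0.035
finger_force: 0.0
```

>>> step_arm([
  [[0,0,0,0,0,0,0],[0,0,0,0,0,0,0],[0,0,0,0,0,0,0],[0,0,0,0,0,0,0],[0,0,0,0,0,0,0]],
])

```text
clock: 19.23
ee_pos: [0.6272, 0.1147, 0.2402]
eef_rot: [[0.175, 0.985, 0.001], [0.985, -0.175, 0.001], [0.001, 0.001, -1.0]]
wrist_force: [0.2, 0.1, 2.9]
finger_gap: 0.0159
finger_force: 30.0
```

>>> step_arm([
  [[0,-0.1,-0.6,-0.06,0,0,0],[0,-0.11,-0.6,-0.12,0,0,0],[0,-0.1,-0.58,-0.18,0,0,0],[0,-0.1,-0.56,-0.24,0,0,0],[0,-0.1,-0.54,-0.3,0,0,0],[0,-0.09,-0.5,-0.35,0,0,0],[0,-0.08,-0.47,-0.4,0,0,0],[0,-0.08,-0.43,-0.45,0,0,0]],
])

```text
clock: 19.9
ee_pos: [0.6039, -0.0155, 0.1778]
eef_rot: [[0.175, 0.984, 0.001], [0.984, -0.175, -0.001], [-0.001, 0.001, -1.0]]
wrist_force: [-2.7, -1.6, 6.1]
finger_gap: 0.0161
finger_force: 30.0
```

>>> step_arm([
  [[0,-0.07,-0.38,-0.49,0,0,0],[0,-0.06,-0.33,-0.52,0,0,0],[0,-0.05,-0.28,-0.55,0,0,0],[0,-0.04,-0.22,-0.58,0,0,0],[0,-0.03,-0.18,-0.6,0,0,0],[0,0,0,0,0,0,0]],
])

```text
clock: 20.4
ee_pos: [0.596, -0.0583, 0.0916]
eef_rot: [[0.176, 0.984, -0.002], [0.984, -0.176, -0.003], [-0.003, -0.002, -1.0]]
wrist_force: [-0.3, -6.1, 1.3]
finger_gap: 0.0159
finger_force: 30.0
```

>>> step_arm([
  [[0,-0.02,-0.08,-0.5,0,0,0],[0,-0.01,-0.04,-0.45,0,0,0],[0,0,0,-0.25,0,0,0],[0,0,0,-0.1,0,0,0],[0,0,0,-0.1,0,0,0],[0,0,0,0,0,0,0]],
])

```text
clock: 20.9
ee_pos: [0.5954, -0.0617, 0.0517]
eef_rot: [[0.175, 0.985, -0.001], [0.985, -0.175, -0.003], [-0.004, -0.001, -1.0]]
wrist_force: [-1.6, -7.8, 0.3]
finger_gap: 0.016
finger_force: 30.0
```

>>> step_arm([
  [[0,0,0.02,-0.08,0,0,0],[0,0,0.02,-0.06,0,0,0],[0,0,0,0,0,0,0]],
])

```text
clock: 21.15
ee_pos: [0.5956, -0.0616, 0.0492]
eef_rot: [[0.174, 0.985, -0.001], [0.985, -0.174, -0.005], [-0.005, 0.0, -1.0]]
wrist_force: [-3.1, -11.7, 7.4]
finger_gap: 0.0159
finger_force: 30.0
```

```bash
cat > bar.py <<'E'
from plan import *
s=env.get_state();print(s['clock'],s['ee_pos'],s['wrist_force'].round(1))
for n in('wrist','top'):
    p,P,c=cap(n);k=(cv2.inRange(cv2.cvtColor(p,cv2.COLOR_RGB2HSV),(5,150,60),(17,255,255))>0)
    d=P-H;S=np.stack([d@X,d@Y,d@Z],-1);k&=(abs(S[...,0]-.058)<.02)&(abs(S[...,1])<.07)&(S[...,2]>.01)&(S[...,2]<.1)
    q=S[k];q=q[abs(q[:,0]-np.median(q[:,0]))<.005];print(n,len(q),'z med',np.median(q[:,2])*1000,'angle',-np.polyfit(q[:,1],q[:,2],1)[0])
E
python3 bar.py
```

```text
21.15 [ 0.59555268 -0.06161647  0.04918502] [ -3.1 -11.7   7.4]
wrist 4082 z med 24.24837513669903 angle -0.0010128547165447832
top 151 z med 24.143029182049304 angle 0.00463618953049842
```

Bar is fully down (0.00 rad). Letting go and backing away.

>>> step_arm([
  [[50,0,0,0,0,0,0],[50,0,0,0,0,0,0],[50,0,0,0,0,0,0],[50,0,0,0,0,0,0],[50,0,0,0,0,0,0],[50,0,0,0.4,0,0,0],[50,0,-0.1,0.9,0,0,0],[50,0,-0.1,1,0,0,0]],
])

```text
clock: 21.92
ee_pos: [0.5942, -0.0632, 0.1158]
eef_rot: [[0.174, 0.985, -0.005], [0.985, -0.174, 0.002], [0.001, -0.006, -1.0]]
wrist_force: [0.4, -0.7, 0.9]
finger_gap: 0.0457
finger_force: 0.0
```

>>> step_arm([
  [[50,0,-0.2,1,0,0,0],[50,0,-0.2,1,0,0,0],[50,0,-0.2,1,0,0,0],[50,0,-0.2,0.8,0,0,0],[50,0,0,0.3,0,0,0],[50,0,0,0,0,0,0],[50,0,0,0,0,0,0]],
])

```text
clock: 22.5
ee_pos: [0.5952, -0.0873, 0.2388]
eef_rot: [[0.175, 0.985, -0.002], [0.985, -0.175, 0.001], [0.001, -0.002, -1.0]]
wrist_force: [-0.0, -0.2, -0.0]
finger_gap: 0.0458
finger_force: 0.0
```

```bash
python3 bar.py; python3 seat.py; python3 -c "
from h import *
cap('scene','fin.png')"
```

```text
22.5 [ 0.59518746 -0.087282    0.23881261] [-0.  -0.2 -0. ]
wrist 1297 z med 24.289843751488405 angle -0.000516959563451013
top 179 z med 24.182345034009344 angle -0.012067748240549157
t 22.6 pos [ 0.5945 -0.0872  0.2375] gap 0.045734544235518024 f [ 0.6 -0.8  0.7]
units d [-1.228  4.663 -5.907] turn [-0.02  -0.056 -0.007] q [-9.5 19.5 81.4  0.1 79.4  0.6]
green st 12677 [[-72.5, -59.1, 11.4], [-14.4, 2.4, 13.3], [74.2, 58.2, 15.2]] [-5.55146474e-04 -1.12970075e-03  9.99999208e-01]
```

View pics/fin.png

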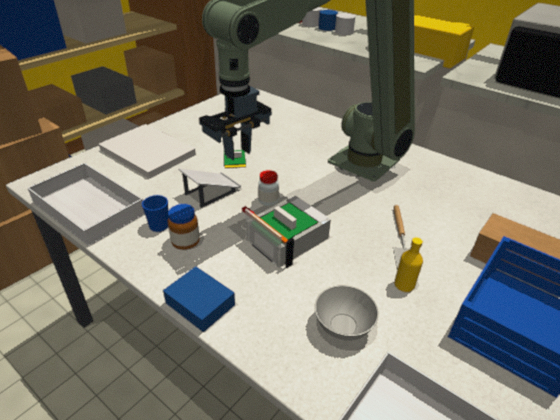

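The panel lies flat in the station at (290,220), with the bar down over it at (265,225). The gripper is clear at (235,130) and the bystanders have not moved. Handing in.

```bash
python3 -c "
from rig import env
print(env.sign_off())"
```

```text
the job is handed in; nothing more can be done
None
```

The job is handed in at about 22.6 s; the judge returned no verdict, but by my last measurements the panel lies flat within about 1 mm of home, the clamp bar is fully down (about 0 rad) and released, and the last picture shows the bystanders where they started.

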